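Tip the grinding balls into the weighing tray

ROBOT

A 6-joint arm with a two-finger parallel gripper is mounted at the origin on the work surface. World frame = base frame: x ahead of the robot, y to its left, z up, the work surface at z = 0. Lengths are in m, angles in degrees, forces in N, time in s.
With the tool pointing down it reaches from about 0.4 to 0.825 m from the base axis. Payload 7 kg.
Tool frame: the origin (TCP) lies between the finger pads; the fingertips stand 19 mm ahead of it and the grasp point (between the pads) is the TCP; z points along the fingers, y is the line along which they close (so a half turn about z gives the same grasp; the last joint's range is limited). The gripper opens to 88 mm and grips with 3 to 60 N. Pads are 19 mm wide; open, the fingers measure 130 mm over their backs; the gripper's body (78 mm by 193 mm) begins 47 mm behind the grasp point.
Start: joints at [-57.691, 20.546, 0.682, 0, -70.136, -16.507], TCP at [0.184, -0.649, 0.246] pointing down, gripper open.
Joint ranges: [-176.03, 176.03], [-82.01, 121.73], [-58.28, 71.71], [-173.87, 95.51], [-174.79, -0.11], [-173.66, 173.66]. Speed limits (degrees/s): [136.94, 136.94, 172.46, 180, 180, 180].

INTERFACE

Orientations are given as [roll, pitch, yaw] about the fixed x, y, z axes, in that order (R = Rz(yaw) Ry(pitch) Rx(roll)).
In Python, from plant import get_obs, snapshot, close_job, spot_in, spot_point gives the robot as it stands.
- The arm moves only by the tool play_rows, never from a script. Its argument "plan" is a list of rows, each a list of 6 numbers: the shift along the tool's x, y, z in cm, then the turn, a rotation vector about the tool's x, y, z in degrees. A call has 1 to 20 rows; each row shifts and turns the commanded pose from where the row before left it, along the tool's axes as they then stand; what a row does not reach is not made up. A row lasts 1/12 s, in which the tool goes at most 41.7 mm and 7.16 degrees, less where a joint would pass 70% of its speed; a pose out of reach is approached as far as the arm can. A call is refused whole if a number of a shift passes 4.17 or a number of a turn 7.16, either way. A call with a gripper value outside its range is refused whole. "grip" is the finger opening in cm, from 0 to 8.76, set as the call begins (left out, the last holds). The fingers move at their own pace and stop on an object; the grip force is fixed at half the most. Time passes only in rows, so rows that do not move let the fingers close. It gives the time, the measured TCP pose, the force, the opening and the grip force at its end, in the units of the state.
- get_obs(): the state, without advancing time (a new reading comes with each control period).
- snapshot(name): name is "scene" or "side" or "wrist"; returns a dict with "frame" (400x640x3 uint8, red, green, blue), "fx", "fy", "cx", "cy" (pixels), "position" and "attitude" of the camera in the world. Camera axes: x right, y down, z forward; pixel columns grow to the right and rows downward; lengths in m; the calibration is good to about 2 mm. A picture is of the moment at which its call begins. There is no depth.
- close_job(): hands the job in; it is judged then, once.
Trained networks look in the newest picture that a camera, given by its name, has taken for a name from the list of things; names that differ only in an ending like _2 or _b are one class to them, and where a whole thing is asked for, a point or a joint stands for the part that bears it (a point fixed in the world has none). Each returns a list of dicts, best first, with "score" (0 to 1); they miss things now and then, are a little off and sometimes report something else, mostly with a low value. They report only what shows in the picture. A call takes as long as a camera call. They do not tell look-alikes from the thing itself.
- spot_in(camera, thing): "position" ([x, y, z] in m, in world coordinates, good to about 4 mm: the middle of the surface that is visible of it).
- spot_point(camera, thing): "position" ([x, y, z] in m, in world coordinates, good to about 4 mm: a listed point, or the origin of a listed thing).
The state is a dict: "clock": time; "joint_pos": joint angles; "qvel": joint speeds; "tau": joint torques, N m; "tool_pos": TCP position; "orientation": TCP orientation; "force": force on the tool from outside, world axes, zero at the start; "moment": the same for the moment, N m; "opening": finger opening in m; "gripper_force": force on a finger pad.
Only numpy, scipy, OpenCV 4.12 (cv2) and the standard library are available. Lean on these libraries where they do the work, as an engineer would, in place of code of your own. Each camera call takes 0.05 s, during which the arm holds its last target. There are 200 camera calls.

TASK

Pick up the aluminium can with the orange tabs by pinching its two tabs together, so that your fingers hold its loose lid shut, and carry it shut to the white tray on the balance. Over the tray ease the fingers apart so that the lid slides aside, and tip both steel balls into the tray without touching the balls with the fingers. Then stand the can upright on the bench and let go.

Things in the scene. Friction and masses are not known exactly. Their poses are not given: they have to be found in the camera images.
- can: Aluminium can with two upright orange tabs (not the blue-tabbed one), 190 g. Sizes in mm. Origin on its underside; x along it from pouring lip (front, x -60) to rear (+52), y -30 to 30, z up. Walls 38 high, clear lid on them to z 42. Balls lie at x -10 before a ramp that climbs 38 degrees to the lip (z 38): they roll out when it is tipped front-down about 60 degrees. Lip and ramp are 52 wide.
- can_tab (a point): Fixed orange tab of the can: centre of its plate, at x -16, y 0, z 60 in the can's frame (axes as the can's). The plate is 8 mm thick in x, 60 wide in y, up to z 76, a bridge over the lid. Behind it (+x) is the lid's tab, 8 thick, 44 wide, as high: 20 mm over both outer faces with the lid shut, 60 mm fully open. Pinch both from above along x; free faces from z 42 to 76.
- can_lid (a joint): How far the lid is slid to the rear (m): 0 shut, 0.04 fully open, as it stands. Not latched: a light spring pushes it open (9 N open, 13 N shut), so a pinch of 20 to 30 N shuts and holds it. Ease the fingers to 56 mm: the lid is 36 mm open and the spring still presses both tabs on the fingers, holding the can; past 60 mm the can drops. Balls pass from 32 mm open.
- ball_a: Steel grinding ball, 14 mm diameter, 11.5 g, one of two in the can under the lid. Origin at its centre.
- ball_b: The other steel ball, the same.
- tray_in (a point): Centre of the inner floor of the open white weighing tray fixed on the balance, 61 mm above the bench. Tray 160 (x) by 180 (y) mm outside, walls 4, rim 26 above this point; x and y along its sides, z up. The balance under it is a box 45 mm high reaching 165 mm from this point to -x, 85 to +x, 105 to either side in y.
Not all that is in view belongs to the job. Leave any purple look-alike of the can alone.

How it is judged (in metres and radians):
On the way, in this order (a step that is already met when the one before it is completed fails the run):
1. the can is lifted off the bench with its lid held shut and both balls in it (height (world z) of can above 0.04 m and value of joint can_lid below 0.008 m and distance between each of ball_a, ball_b and can below 0.08 m), for 0.2 s.
2. the lid is slid aside at the tray, the can still off the bench (height (world z) of can above 0.06 m and value of joint can_lid above 0.02 m and horizontal distance between can and tray_in below 0.2 m), for 0.1 s.
At the end, for the whole second after the job is handed in: Both balls lie on the floor of the white tray (within its walls, centres under 20 mm above its floor), and the can stands released and still on the bench, upright within 10 degrees, its underside within 10 mm of the bench top (x of ball_a in the frame of tray_in between -0.08 and 0.08 m and y of ball_a in the frame of tray_in between -0.09 and 0.09 m and z of ball_a in the frame of tray_in between 0 and 0.02 m and x of ball_b in the frame of tray_in between -0.08 and 0.08 m and y of ball_b in the frame of tray_in between -0.09 and 0.09 m and z of ball_b in the frame of tray_in between 0 and 0.02 m and height (world z) of can below 0.01 m and angle between can's own z axis and vertical below 0.18 rad and linear speed of can below 0.02 m/s); the robot touches nothing.
It fails at once if the lid opens more than 12 mm while the can, with a ball in it, is carried more than 40 mm up and its centre is more than 0.2 m sideways from the tray's centre (height (world z) of can above 0.04 m and horizontal distance between can and tray_in above 0.2 m and value of joint can_lid above 0.012 m and distance between any of ball_a, ball_b and can below 0.07 m).
It fails at once if the fingers touch a ball (contact force between the fingers and ball_a above 0.5 N or contact force between the fingers and ball_b above 0.5 N).
It also fails if it takes over 58 s, if anything falls off the work surface, if the arm or the gripper's body presses on something with over 40 N, if the wrist force passes 120 N, or if a joint passes its speed limit or range.

## Working session

There is one attempt and no reset: what is moved stays moved. The work goes in short steps, Python scripts to look and compute and a tool call to move; the robot and the scene stay as the last step left them, time stands still between calls to the robot, and variables do not carry over. Pictures are saved under pics/ and viewed, at most 10 in all, crops included, and the job is handed in when it is done.

Besides the shell and the picture viewer there is one more tool, called after "Call:" as name(argument=value, ...) on one line, values as JSON. play_rows: Moves the arm, as the interface text tells. Its arguments: {"type":"object","properties":{"plan":{"type":"array","items":{"type":"array","items":{"type":"number"}}},"grip":{"type":"number"}},"required":["plan"]}

```bash
mkdir -p pics; cat > h.py <<'E'
from plant import *
import numpy as np, cv2
def snap(n,f):
    s=snapshot(n); cv2.imwrite(f'pics/{f}.png',s['frame'][:,:,::-1]); return s
def rep(n,things):
    for t in things:
        for fn in (spot_in,spot_point):
            try:
                for d in fn(n,t)[:4]: print(n,t,fn.__name__,np.round(d['position'],3),round(d['score'],2))
            except Exception as e: print(n,t,fn.__name__,'err',str(e)[:80])
E
python3 - <<'E'
from h import *
a=snap('scene','s0');rep('scene',['can','can_tab','can_lid','tray_in'])
b=snap('side','d0');rep('side',['can','can_tab','can_lid','tray_in'])
for s in(a,b): print(s['fx'],s['cx'],s['cy'],s['position'],s['attitude'])
print(get_obs())
E
```

```text
scene can call [0.543 0.123 0.042] 0.93
scene can call [ 0.266 -0.269  0.032] 0.81
scene can call [ 0.264 -0.277 -0.001] 0.96
scene can call [0.519 0.12  0.   ] 0.82
scene can_tab call [0.545 0.127 0.04 ] 0.82
scene can_tab call [ 0.263 -0.265  0.031] 0.74
scene can_tab call [0.503 0.118 0.057] 0.66
scene can_tab call [ 0.248 -0.273  0.06 ] 0.55
scene can_lid call [0.558 0.124 0.043] 0.9
scene can_lid call [ 0.264 -0.269  0.054] 0.71
scene can_lid call err it knows: ball, can, can_tab, tray_in
scene tray_in call [ 0.547 -0.132  0.06 ] 0.98
scene tray_in call [ 0.546 -0.146  0.06 ] 0.56
side can call [0.506 0.132 0.038] 0.92
side can call [0.521 0.121 0.002] 0.56
side can_tab call [0.502 0.13  0.034] 0.7
side can_tab call [0.503 0.117 0.058] 0.61
side can_lid call [0.552 0.132 0.044] 0.85
side can_lid call err it knows: ball, can, can_tab, tray_in
side tray_in call [ 0.486 -0.115  0.047] 0.62
side tray_in call [ 0.55  -0.146  0.063] 0.98
side tray_in call [0.502 0.113 0.056] 0.69
373.72574410747075 316.6730658164602 196.6729925783559 [1.04271987 0.21367504 0.75767446] [-136.25646191    0.32457948  107.07419921]
486.62584603493 322.499494668518 199.75563449522718 [-0.09839821  0.60502097  0.64475994] [-125.74538902    0.56943746 -138.29312791]
{'clock': 0.8, 'joint_pos': array([-5.76914406e+01,  2.05437765e+01,  6.81564942e-01,  4.96995644e-04,
       -7.01349189e+01, -1.65047619e+01]), 'qvel': array([-0.01488964,  0.04468732,  0.03294319,  0.05327204,  0.08904031,
       -0.19274868]), 'tau': array([ 9.17815873e-05, -5.82286763e+01,  2.93282175e+01,  7.00151056e+00,
        1.27807155e-02, -2.75581738e-05]), 'tool_pos': array([ 0.18378231, -0.64947861,  0.24558899]), 'orientation': array([-1.79997116e+02,  3.67064717e-04, -1.64196034e+02]), 'force': array([-0.90157864,  0.36122727,  0.03404882]), 'moment': array([0.00534445, 0.04645458, 0.02605784]), 'gripper_force': 0.0, 'opening': 0.08764743575925069}
```

View pics/s0.png

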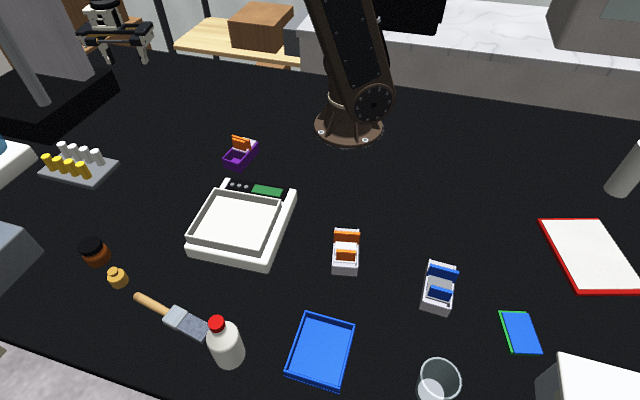

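View pics/d0.png

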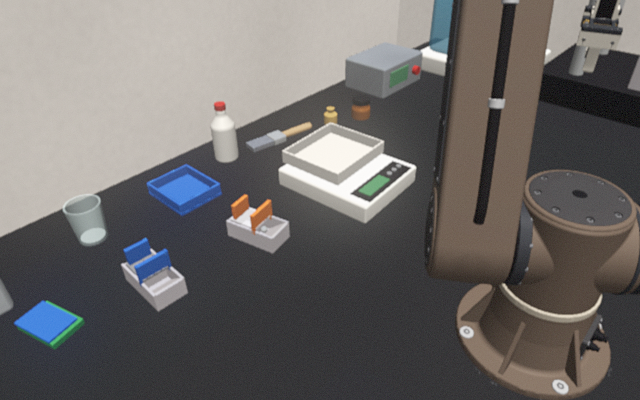

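The scene shows the orange-tabbed can at about px (345,250), with its wide fixed tab towards the robot. The tray is at (238,222) and the purple look-alike at (240,150). The side view agrees, with the can at (258,225) and the tray at (335,155). That puts the can near (0.52, 0.12), its front towards the base and yawed about 10°. The next move is an arc to above it.

Call:
play_rows(plan=[[-3.9,0.55,0,0,0,-3.63],[-3.9,0.55,0,0,0,-3.63],[-3.9,0.55,0,0,0,-3.63],[-3.9,0.55,0,0,0,-3.63],[-3.9,0.55,0,0,0,-3.63],[-3.9,0.55,0,0,0,-3.63],[-3.9,0.55,0,0,0,-3.63],[-3.9,0.55,0,0,0,-3.63],[-3.9,0.55,0,0,0,-3.63],[-3.9,0.55,0,0,0,-3.63],[-3.9,0.55,0,0,0,-3.63],[-3.9,0.55,0,0,0,-3.63],[-3.9,0.55,0,0,0,-3.63],[-3.9,0.55,0,0,0,-3.63],[-3.9,0.55,0,0,0,-3.63],[-3.9,0.55,0,0,0,-3.63],[-3.9,0.55,0,0,0,-3.63],[-3.9,0.55,0,0,0,-3.63],[-3.9,0.55,0,0,0,-3.63],[-3.9,0.55,0,0,0,-3.63]])

```text
clock: 2.47
tool_pos: [0.5706, -0.021, 0.2457]
orientation: [-180.0, 0.0, -91.4]
force: [1.5, -0.0, -0.3]
opening: 0.0875
gripper_force: 0.0
```

Call:
play_rows(plan=[[-3.9,0.2,0,0,0,-3.63],[-3.9,0.2,0,0,0,-3.63],[-3.9,0,0,0,0,-3.63],[0,0,0,0,0,0],[0,0,0,0,0,0]])

```text
clock: 2.88
tool_pos: [0.5621, 0.0959, 0.2457]
orientation: [-180.0, 0.0, -80.5]
force: [0.3, -0.0, -0.8]
opening: 0.0876
gripper_force: 0.0
```

```bash
cat >> h.py <<'E'
from scipy.spatial.transform import Rotation as R
def ang(p):return R.from_euler('xyz',p,degrees=True)
def proj(s,P):
    c=ang(s['attitude']).inv().apply(np.array(P)-s['position']); return [s['fx']*c[0]/c[2]+s['cx'],s['fy']*c[1]/c[2]+s['cy']]
def plane(s,u,v,z):
    d=ang(s['attitude']).apply([(u-s['cx'])/s['fx'],(v-s['cy'])/s['fy'],1]); return s['position']+d*(z-s['position'][2])/d[2]
E
python3 - <<'E'
from h import *
s=snap('wrist','w1');rep('wrist',['can','can_tab','tray_in'])
o=get_obs();print(o['tool_pos'],o['orientation'],o['joint_pos'],s['position'],s['attitude'],o['clock'])
import pickle;pickle.dump({k:s[k] for k in s if k!='frame'},open('w1.pkl','wb'))
E
```

```text
wrist can call [0.522 0.113 0.038] 0.94
wrist can call [0.537 0.119 0.042] 0.52
wrist can call [ 0.523  0.119 -0.005] 0.73
wrist can_tab call [0.506 0.116 0.058] 0.68
wrist tray_in call [ 0.493 -0.07   0.05 ] 0.94
[0.5624803  0.09263088 0.24561547] [-1.79996452e+02 -1.21467020e-03 -8.08154125e+01] [ 2.90144764e+01  1.07121914e+01 -1.28427228e+01  2.55939014e-03
 -6.64421607e+01 -1.98309117e+01] [0.57450115 0.02505172 0.38447014] [ 1.64453129e+02 -1.36404290e-02 -1.70409636e+02] 3.2333
```

View pics/w1.png

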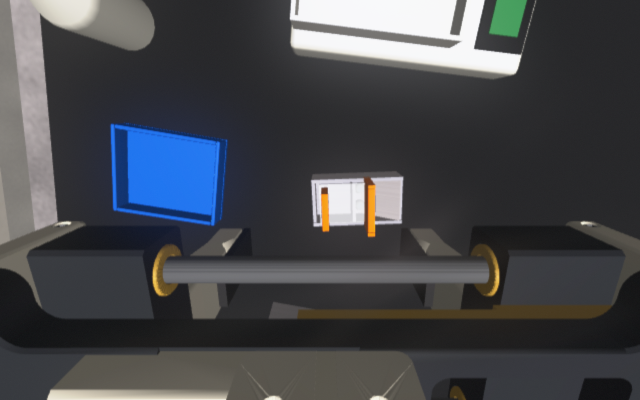

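The wrist view shows the can's rim with corners at about (312,177), (402,174), (403,223) and (313,227). The wide fixed tab is at x≈371 and the lid's tab at x≈325.

```bash
python3 - <<'E'
from h import *
import pickle
s=pickle.load(open('w1.pkl','rb'))
im=cv2.imread('pics/w1.png');hsv=cv2.cvtColor(im,cv2.COLOR_BGR2HSV)
c=[plane(s,u,v,.038) for u,v in((312,177),(402,174),(403,223),(313,227))]
print(np.round(c,3))
for a,b in((0,1),(3,2)):
    d=c[a]-c[b];print('edge',np.hypot(*d[:2]),np.degrees(np.arctan2(d[1],d[0])))
for a,b in((1,2),(0,3)):
    d=c[b]-c[a];print('edge',np.hypot(*d[:2]),np.degrees(np.arctan2(d[1],d[0])))
print('centre(x=-4)',np.mean(c,0))
yaw=np.radians(9)
for a in (6,9,12):
  for o in ((.52,.12),(.522,.117)):
    r=R.from_euler('z',a,degrees=True)
    f=lambda p:np.round(proj(s,r.apply(p)+[*o,0]))
    print(a,o,[list(f(p)) for p in ((.052,-.03,.038),(-.06,-.03,.038),(-.06,.03,.038),(.052,.03,.038),(-.016,-.03,.076),(-.016,.03,.076))])
E
cd pics; python3 -c "
import cv2;i=cv2.imread('w1.png')[150:260,290:430];cv2.imwrite('w1c.png',cv2.resize(i,None,fx=5,fy=5,interpolation=2))"
```

```text
[[0.579 0.098 0.038]
 [0.472 0.076 0.038]
 [0.456 0.138 0.038]
 [0.567 0.162 0.038]]
edge 0.10901531888935335 11.531525248656171
edge 0.11433317580681115 12.303276745062801
edge 0.06338612921373235 104.76601863220537
edge 0.06484823881261775 100.00187450920298
centre(x=-4) [0.51842356 0.11859408 0.038     ]
6 (0.52, 0.12) [[np.float64(315.0), np.float64(175.0)], [np.float64(407.0), np.float64(181.0)], [np.float64(401.0), np.float64(227.0)], [np.float64(313.0), np.float64(222.0)], [np.float64(377.0), np.float64(186.0)], [np.float64(371.0), np.float64(237.0)]]
6 (0.522, 0.117) [[np.float64(314.0), np.float64(173.0)], [np.float64(406.0), np.float64(178.0)], [np.float64(400.0), np.float64(225.0)], [np.float64(312.0), np.float64(219.0)], [np.float64(375.0), np.float64(183.0)], [np.float64(370.0), np.float64(234.0)]]
9 (0.52, 0.12) [[np.float64(314.0), np.float64(178.0)], [np.float64(406.0), np.float64(179.0)], [np.float64(402.0), np.float64(225.0)], [np.float64(314.0), np.float64(224.0)], [np.float64(375.0), np.float64(185.0)], [np.float64(372.0), np.float64(236.0)]]
9 (0.522, 0.117) [[np.float64(313.0), np.float64(175.0)], [np.float64(405.0), np.float64(176.0)], [np.float64(401.0), np.float64(222.0)], [np.float64(313.0), np.float64(222.0)], [np.float64(374.0), np.float64(182.0)], [np.float64(371.0), np.float64(234.0)]]
12 (0.52, 0.12) [[np.float64(313.0), np.float64(180.0)], [np.float64(405.0), np.float64(176.0)], [np.float64(404.0), np.float64(222.0)], [np.float64(315.0), np.float64(226.0)], [np.float64(374.0), np.float64(185.0)], [np.float64(374.0), np.float64(236.0)]]
12 (0.522, 0.117) [[np.float64(312.0), np.float64(177.0)], [np.float64(404.0), np.float64(173.0)], [np.float64(403.0), np.float64(220.0)], [np.float64(314.0), np.float64(224.0)], [np.float64(373.0), np.float64(182.0)], [np.float64(373.0), np.float64(233.0)]]
```

View pics/w1c.png

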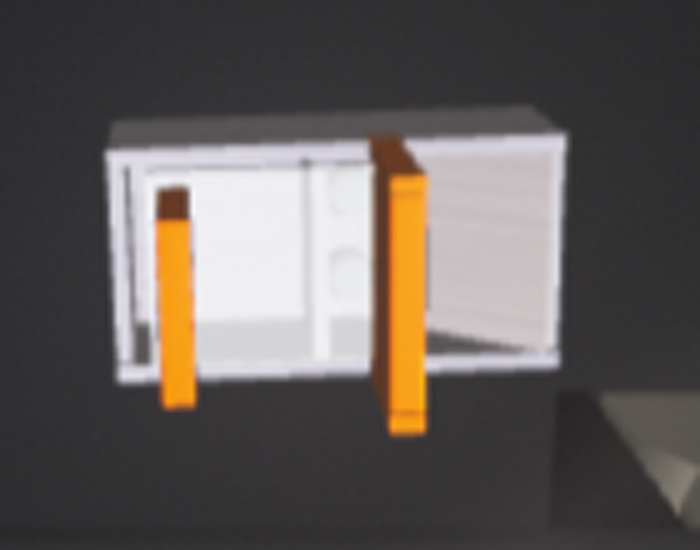

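The clearer crop gives the can origin at about (0.5225, 0.1195) with yaw 11°. The lid is open, so the pinch centre is at can x = +10, or (0.532, 0.121). I'll move sideways over it first.

Call:
play_rows(plan=[[-1.65,1.25,1,0,0,-0.9],[-1.65,1.25,2,0,0,-0.9],[0,0,2,0,0,0],[0,0,2,0,0,0],[0,0,1.5,0,0,0],[0,0,1,0,0,0],[0,0,0,0,0,0],[0,0,0,0,0,0],[0,0,0,0,0,0]])

```text
clock: 3.98
tool_pos: [0.5329, 0.122, 0.1515]
orientation: [-179.9, 0.0, -78.9]
force: [-0.5, -0.4, 0.3]
opening: 0.0876
gripper_force: 0.0
```

```bash
python3 - <<'E'
from h import *
s=snap('wrist','w2')
o=get_obs();print(o['tool_pos'],o['orientation'],o['joint_pos'],o['clock'])
hsv=cv2.cvtColor(s['frame'],cv2.COLOR_RGB2HSV)
m=cv2.inRange(hsv,(5,150,60),(20,255,255));n,l,st,_=cv2.connectedComponentsWithStats(m)
print(st[1:][st[1:,4]>60])
r=R.from_euler('z',11,degrees=True)
for p in ((-.02,-.03,.076),(-.02,.03,.076),(-.012,.03,.076),(.032,-.022,.076),(.04,-.022,.076),(.04,.022,.076)): print(p,np.round(proj(s,r.apply(p)+[.5225,.1195,0])))
E
```

```text
[0.53290229 0.12210398 0.15167118] [-1.79900642e+02  2.16062205e-02 -7.89239776e+01] [ 3.34556876e+01  1.31836081e+01 -2.30298370e+01  2.21534735e-02
 -5.36864559e+01 -2.23927877e+01] 4.0333
[[288 186  13  52  91]
 [354 189  11  60  81]
 [156 253  21  43 245]
 [484 252  13  44 101]]
(-0.02, -0.03, 0.076) [367. 174.]
(-0.02, 0.03, 0.076) [364. 247.]
(-0.012, 0.03, 0.076) [354. 247.]
(0.032, -0.022, 0.076) [298. 184.]
(0.04, -0.022, 0.076) [287. 184.]
(0.04, 0.022, 0.076) [289. 238.]
```

View pics/w2.png

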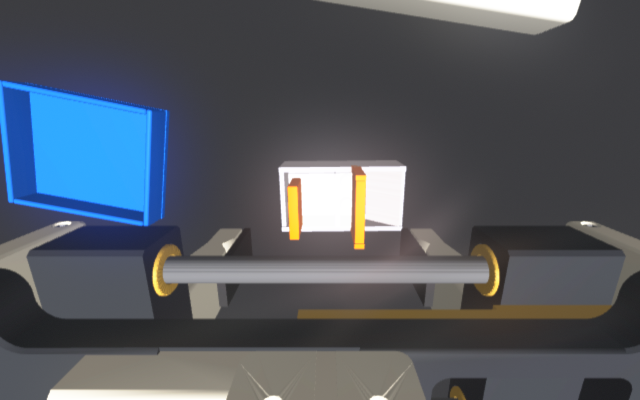

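The picture shows the tabs at x≈295 and x≈360, on the predicted pixels and centred between the fingers, so I'm descending and closing.

Call:
play_rows(plan=[[0,0,1.5,0,0,0],[0,0,2,0,0,0],[0,0,2,0,0,0],[0,0,1.5,0,0,0],[0,0,1,0,0,0],[0,0,0.6,0,0,0],[0,0,0,0,0,0],[0,0,0,0,0,0],[0,0,0,0,0,0]])

```text
clock: 4.78
tool_pos: [0.5328, 0.1224, 0.0656]
orientation: [-179.9, 0.0, -78.9]
force: [1.2, -0.1, 0.2]
opening: 0.0876
gripper_force: 0.0
```

Call:
play_rows(plan=[[0,0,0,0,0,0],[0,0,0,0,0,0],[0,0,0,0,0,0],[0,0,0,0,0,0],[0,0,0,0,0,0],[0,0,0,0,0,0],[0,0,0,0,0,0],[0,0,0,0,0,0],[0,0,0,0,0,0],[0,0,0,0,0,0]], grip=1.0)

```text
clock: 5.62
tool_pos: [0.5303, 0.121, 0.0648]
orientation: [179.8, -0.1, -78.9]
force: [-8.6, -2.0, 9.8]
opening: 0.0268
gripper_force: 16.2
```

Call:
play_rows(plan=[[0,0,0,0,0,0],[0,0,0,0,0,0],[0,0,0,0,0,0],[0,0,0,0,0,0],[0,0,0,0,0,0]])

```text
clock: 6.03
tool_pos: [0.5306, 0.1212, 0.0649]
orientation: [179.8, -0.0, -78.9]
force: [-7.7, -1.5, 9.7]
opening: 0.0193
gripper_force: 30.0
```

```bash
python3 - <<'E'
from h import *
s=snap('wrist','w3'); cv2.imwrite('pics/w3c.png',s['frame'][120:330,180:500,::-1].repeat(2,0).repeat(2,1)); print(get_obs())
E
```

```text
{'clock': 6.0833, 'joint_pos': array([ 3.34889093e+01,  1.92498399e+01, -2.84323382e+01, -1.97146243e-02,
       -4.24802566e+01, -2.23897549e+01]), 'qvel': array([-0.07439711, -0.06181011,  0.0465616 , -0.06588071,  0.03061601,
       -0.00444723]), 'tau': array([-2.06634938e-01, -4.38100934e+01,  2.26480669e+01,  5.37176862e+00,
        2.36359656e+00, -8.61401553e-03]), 'tool_pos': array([0.53061108, 0.12117813, 0.06488462]), 'orientation': array([ 1.79844753e+02, -4.96006038e-02, -7.89153370e+01]), 'force': array([-8.06687572, -1.40070774, 10.03872338]), 'moment': array([-0.44093003,  2.60010778,  0.00841719]), 'gripper_force': 29.960822761058807, 'opening': 0.019359957465872362}
```

View pics/w3c.png

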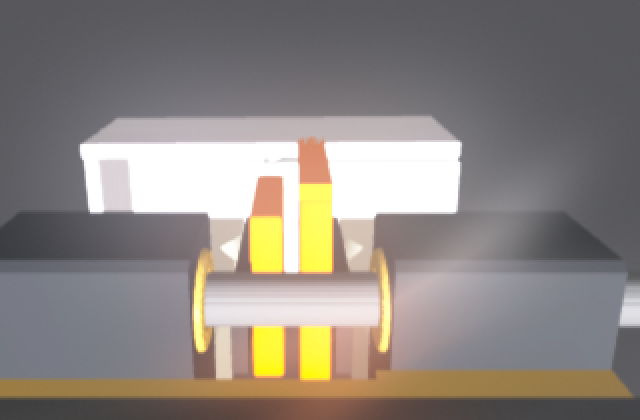

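The lid is pinched shut: opening 19.4 mm, 30 N, and both tabs between the pads. Next is the lift.

Call:
play_rows(plan=[[0,0,-0.3,0,0,0],[0,0,-0.7,0,0,0],[0,0,-1,0,0,0],[0,0,-1.5,0,0,0],[0,0,-1.5,0,0,0],[0,0,-1.5,0,0,0],[0,0,-1.5,0,0,0],[0,0,-1.5,0,0,0],[0,0,-1.5,0,0,0],[0,0,-1.5,0,0,0],[0,0,-1.5,0,0,0],[0,0,-1,0,0,0],[0,0,-0.5,0,0,0],[0,0,0,0,0,0],[0,0,0,0,0,0]])

```text
clock: 7.33
tool_pos: [0.5319, 0.122, 0.2193]
orientation: [180.0, 0.0, -78.9]
force: [0.1, 0.0, -2.7]
opening: 0.0192
gripper_force: 29.9
```

```bash
python3 - <<'E'
from h import *
s=snap('scene','s2');rep('scene',['can','can_tab','tray_in'])
o=get_obs();print(o['tool_pos'],o['orientation'],o['joint_pos'],o['force'],o['opening'])
# planar fit
J=np.array([[20.544,.682,-70.135],[10.712,-12.843,-66.442],[13.184,-23.03,-53.686],o['joint_pos'][[1,2,4]]])
P=np.array([[.18378,-.64948,.24559],[.56248,.09263,.24562],[.5329,.1221,.15167],o['tool_pos']])
r=np.sqrt(P[:,0]**2+P[:,1]**2);d=np.sin(np.radians([-57.69,29.014,33.456,o['joint_pos'][0]])-np.arctan2(P[:,1],P[:,0]))*r;print('d',d)
rr=np.sqrt(r**2-d**2);c=[]
b=[]
for (j2,j3,_),x,z in zip(np.radians(J),rr,P[:,2]):
    # links: vec in direction j2 from vertical; second in j2-j3 ; constants
    a,q=j2,j2-j3
    c+= [[np.sin(a),np.cos(a),np.sin(q),np.cos(q),1,0],[np.cos(a),-np.sin(a),np.cos(q),-np.sin(q),0,1]];b+=[x,z]
sol=np.linalg.lstsq(np.array(c),np.array(b),rcond=None);print(sol[0],sol[1],sol[3])
E
```

```text
scene can call [ 0.269 -0.268  0.031] 0.73
scene can call [0.577 0.131 0.173] 0.64
scene can call [0.537 0.125 0.156] 0.8
scene can call [ 0.265 -0.274  0.001] 0.69
scene can_tab call [ 0.262 -0.265  0.033] 0.96
scene tray_in call [ 0.548 -0.135  0.059] 0.85
scene tray_in call [ 0.545 -0.144  0.059] 0.69
[0.531965   0.12193186 0.21901582] [ 1.79945320e+02 -2.24254019e-02 -7.89079346e+01] [ 3.34849156e+01  9.57285641e+00 -1.79130813e+01 -1.08544018e-04
 -6.25731624e+01 -2.23928109e+01] [-1.22569735  0.41395467 -2.82062591] 0.019347225746790347
d [0.1918219  0.19181087 0.19191669 0.1917994 ]
[ 0.60437641 -0.00104388  0.00266837  0.46183128  0.00082336 -0.16631789] [1.63103639e-07] [3.45631639 3.45631639 0.21985459 0.21985459 0.07443749 0.07443749]
```

The can is up and shut (about 2.8 N). Before choosing the pouring direction I'll make a small tilt, so the wrist geometry can be identified.

Call:
play_rows(plan=[[0,0,0,5,5,0],[0,0,0,5,5,0],[0,0,0,5,5,0],[0,0,0,0,0,0],[0,0,0,0,0,0],[0,0,0,0,0,0]])

```text
clock: 8.18
tool_pos: [0.5328, 0.1215, 0.2202]
orientation: [-165.6, -14.0, -80.7]
force: [0.1, -0.1, -1.6]
opening: 0.019
gripper_force: 29.9
```

```bash
cat > kin.py <<'E'
import numpy as np
from scipy.spatial.transform import Rotation as R
from scipy.optimize import least_squares
def fk(j,p):   # p: h, d1 (before j4), d2 (after j4), L1, L2
    h,d1,d2,L1,L2=p; j=np.radians(j); t=h+.1663
    A=R.from_euler('z',j[0]); q=j[1]-j[2]
    x=A.apply([L1*np.sin(j[1]),-d1,h+L1*np.cos(j[1])])
    F=A*R.from_euler('y',q); x=x+F.apply([L2,0,0])
    G=F*R.from_euler('x',SG*j[3])*R.from_euler('y',-j[4])   # total pitch q-j5: x axis = tool z
    x=x+G.apply([t,-d2,0])
    # tool axes: z=G x ; at j6=0 yaw=j1-90: tool x = (sin,-cos)=-G y, tool y = z cross x
    M=G.as_matrix(); T=np.stack([-M[:,1],np.cross(M[:,0],-M[:,1]),M[:,0]],1)
    return x,R.from_matrix(T)*R.from_euler('z',SJ*j[5])
SG=1;SJ=-1
E
python3 - <<'E'
from h import *
import kin
from kin import *
o=get_obs();P=o['tool_pos'];T=ang(o['orientation']);print(P,o['orientation'],o['joint_pos'],o['opening'],o['clock'])
for sg in (1,-1):
    kin.SG=sg
    for d2 in (0,1):
        f=lambda v:np.r_[(fk(o['joint_pos'],[v[0],.1918*(1-v[1]),.1918*v[1],.6044,.4618])[0]-P)]
        s=least_squares(f,[.2,d2]);x,t=fk(o['joint_pos'],[s.x[0],.1918*(1-s.x[1]),.1918*s.x[1],.6044,.4618])
        print(sg,s.x,s.cost**.5,(t.inv()*T).as_rotvec(degrees=True))
x,t=fk([33.4849,9.57286,-17.913,0,-62.573,-22.3928],[.2,.1918,0,.6044,.4618]);print(x,t.as_euler('xyz',degrees=True))
E
```

```text
[0.53279985 0.12151214 0.22017334] [-165.63106194  -14.03724573  -80.74701712] [ 45.10104056   3.27868345 -38.16121843  26.87997873 -47.96176156
 -52.14924064] 0.01899627686024774 8.1833
1 [-0.36534938 -1.58839959] 0.002736361155920586 [ 31.52715692  24.49973608 -35.99908798]
1 [-0.36534937 -1.58839957] 0.0027363611559213636 [ 31.52715692  24.49973608 -35.99908798]
-1 [0.19427751 1.0254161 ] 0.00034796454357116896 [ 3.79678715e-14 -4.77083202e-15  1.80894048e-14]
-1 [0.19427751 1.0254161 ] 0.0003479645435709846 [ 3.79678715e-14 -4.77083202e-15  1.80894048e-14]
[0.53101737 0.12130411 0.21654946] [ 1.79945578e+02 -2.24229603e-02 -7.89078894e+01]
```

The model fits: the 0.19 m offset sits in the wrist and the tool length is 0.36 m. Now I'll search for a pour direction the arm can reach.

```bash
sed -i 's/^SG=1/SG=-1/' kin.py; cat >> kin.py <<'E'
PR=[.1943,-.0,.1918,.6044,.4618]
LO=np.array([-176,-82,-58.2,-173.8,-174.7,-.2-0]);LO[5]=-173.6
HI=np.array([176,121.7,71.7,95.5,-.2,173.6])
def ik(P,T,j0):
    f=lambda j:(lambda x,t:np.r_[(x-P)*10,(t.inv()*T).as_rotvec()])(*fk(j,PR))
    s=least_squares(f,np.clip(j0,LO+.01,HI-.01),bounds=(LO,HI),x_scale=30,max_nfev=60); return s.x,s.cost**.5
def tool(phi,th):  # can front dir phi, tipped th
    c,s_=np.cos(np.radians(phi)),np.sin(np.radians(phi)); y=np.array([c,s_,0]);z=np.array([0,0,-1.]);x=np.cross(y,z)
    return R.from_matrix(np.stack([x,y,z],1))*R.from_euler('x',th,degrees=True)
E
python3 - <<'E'
from h import *
from kin import *
o=get_obs();j0=o['joint_pos']
tr=np.array([.547,-.145,.062]); L=np.array([0,.068,.026])  # lip in tool frame from TCP (open)
now=191.1
for side in (1,-1):
  j=j0.copy();P0=np.array([.54,.0,.25])
  j,_=ik(P0,tool(now,0),j)
  for k in range(0,18):
    phi=now+side*10*k
    j,e=ik(P0,tool(phi,0),j)
    if e>1e-3: print('stop',phi);break
    # tilt at tray
    T=tool(phi,62);lip=tr+[0,0,.055];Pt=lip-T.apply(L)
    q=j.copy();bad=None
    for th in range(0,63,6):
        Tt=tool(phi,th);P=Pt+[0,0,0];q2,e=ik(P,Tt,q)
        if e>2e-3: bad=th;break
        q=q2
    print(phi%360,bad,Pt.round(3),q.round(0))
E
```

```text
191.1 None [ 0.556 -0.143  0.189] [-36.   6. -30. -85. -40. 112.]
201.1 None [ 0.555 -0.142  0.189] [-38.   9. -26. -79. -49. 113.]
211.1 None [ 0.555 -0.14   0.189] [-39.  13. -21. -73. -58. 114.]
221.1 None [ 0.554 -0.139  0.189] [-39.  17. -16. -69. -66. 116.]
231.1 None [ 0.553 -0.138  0.189] [-38.  21. -11. -64. -74. 118.]
241.1 None [ 0.551 -0.137  0.189] [-36.  24.  -6. -60. -81. 120.]
251.1 None [ 0.55  -0.137  0.189] [-34.  28.  -0. -57. -88. 122.]
261.1 None [ 0.548 -0.136  0.189] [-32.  31.   5. -53. -95. 124.]
271.1 None [ 0.547 -0.136  0.189] [ -29.   34.   10.  -50. -101.  127.]
281.1 None [ 0.545 -0.136  0.189] [ -26.   37.   15.  -46. -107.  130.]
291.1 None [ 0.544 -0.137  0.189] [ -23.   40.   19.  -42. -112.  133.]
301.1 None [ 0.542 -0.137  0.189] [ -19.   42.   22.  -38. -117.  138.]
311.1 None [ 0.541 -0.138  0.189] [ -16.   44.   24.  -34. -121.  143.]
321.1 None [ 0.54  -0.139  0.189] [ -12.   46.   25.  -28. -123.  149.]
331.1 None [ 0.539 -0.141  0.189] [  -8.   47.   25.  -22. -125.  156.]
341.1 None [ 0.539 -0.142  0.189] [  -4.   48.   24.  -16. -125.  16
[... 702 characters left out ...]
0.153  0.189] [  19.   11.  -57.   73.  -51. -151.]
101.1 None [ 0.549 -0.154  0.189] [  26.   20.  -54.   67.  -65. -162.]
91.1 None [ 0.547 -0.154  0.189] [  27.   24.  -46.   55.  -70. -161.]
81.1 None [ 0.546 -0.154  0.189] [  27.   28.  -38.   46.  -76. -159.]
71.1 None [ 0.544 -0.153  0.189] [  26.   31.  -29.   39.  -82. -159.]
61.099999999999994 None [ 0.543 -0.153  0.189] [  23.   34.  -21.   32.  -88. -160.]
51.099999999999994 None [ 0.541 -0.152  0.189] [  20.   37.  -14.   26.  -95. -161.]
41.099999999999994 None [ 0.54  -0.151  0.189] [  17.   40.   -6.   21. -101. -164.]
31.099999999999994 None [ 0.539 -0.15   0.189] [  14.   42.    1.   15. -106. -167.]
stop 21.099999999999994
```

Front towards −y (φ≈270°) is comfortably inside the joint ranges. I'll un-tilt, carry the can sideways to (0.547, −0.096), then turn it 79°.

Call:
play_rows(plan=[[0,0,0,-5,-5,0],[0,0,0,-5,-5,0],[0,0,0,-5,-5,0],[0.9,0.1,0,0,0,0],[1.8,0.23,0,0,0,0],[1.8,0.23,0,0,0,0],[1.8,0.23,0,0,0,0],[1.8,0.23,0,0,0,0],[1.8,0.23,0,0,0,0],[1.8,0.23,0,0,0,0],[1.8,0.23,0,0,0,0],[1.8,0.23,0,0,0,0],[1.8,0.23,0,0,0,0],[1.8,0.23,0,0,0,0],[1.8,0.23,0,0,0,0],[0.9,0.1,0,0,0,0],[0,0,0,0,0,0]])

```text
clock: 9.6
tool_pos: [0.5476, -0.0994, 0.2207]
orientation: [179.9, -0.2, -79.3]
force: [0.1, 0.8, -2.3]
opening: 0.0192
gripper_force: 29.9
```

Call:
play_rows(plan=[[0,0,0,0,0,-2],[0,0,0,0,0,-5],[0,0,0,0,0,-5],[0,0,0,0,0,-5],[0,0,0,0,0,-5],[0,0,0,0,0,-5],[0,0,0,0,0,-5],[0,0,0,0,0,-5],[0,0,0,0,0,-5],[0,0,0,0,0,-5],[0,0,0,0,0,-5],[0,0,0,0,0,-5],[0,0,0,0,0,-5],[0,0,0,0,0,-5],[0,0,0,0,0,-5],[0,0,0,0,0,-5],[0,0,0,0,0,-2],[0,0,0,0,0,0],[0,0,0,0,0,0]])

```text
clock: 11.18
tool_pos: [0.5471, -0.0972, 0.2206]
orientation: [179.8, 0.1, -0.2]
force: [0.1, -0.4, -2.2]
opening: 0.0192
gripper_force: 29.9
```

```bash
python3 - <<'E'
from h import *
o=get_obs();print(o['tool_pos'],o['orientation'],o['joint_pos'],o['opening'],o['clock'],o['force'])
s=snap('side','d3');rep('side',['can','can_tab'])
cv2.imwrite('pics/d3c.png',s['frame'][60:260,200:460,::-1].repeat(2,0).repeat(2,1))
E
```

```text
[ 0.54708462 -0.0972311   0.22062753] [ 1.79822444e+02  1.31972120e-01 -2.39201194e-01] [ 10.21851923  10.46160714 -16.64486257   0.16899721 -63.055639
  79.46569403] 0.019198825110445267 11.1833 [ 0.14947545 -0.40502633 -2.2136155 ]
side can call [ 0.521 -0.086  0.185] 0.95
side can call [ 0.267 -0.248  0.026] 0.9
side can call [ 0.265 -0.278 -0.001] 0.96
side can call [ 0.544 -0.089  0.156] 0.77
side can_tab call [ 0.522 -0.088  0.18 ] 0.83
side can_tab call [ 0.266 -0.25   0.028] 0.82
side can_tab call [ 0.247 -0.27   0.06 ] 0.96
side can_tab call [ 0.545 -0.104  0.213] 0.9
```

View pics/d3c.png

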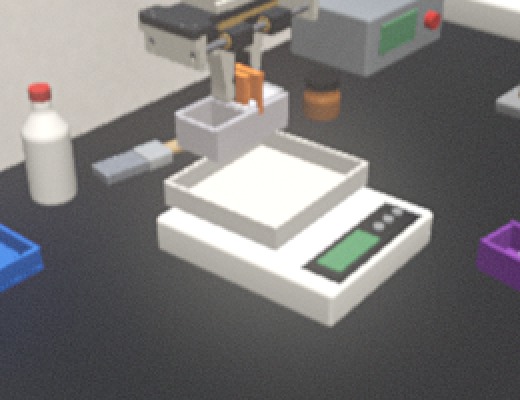

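The can hangs shut over the tray with its rear towards the camera (crop px (210,125)) and the tabs pinched at (250,88). Its front faces −y, as intended. I'll lower it and ease the fingers apart in steps.

Call:
play_rows(plan=[[0,0,0.5,0,0,0],[0,0,1,0,0,0],[0,0,1,0,0,0],[0,0,1,0,0,0],[0,0,0.4,0,0,0],[0,0,0,0,0,0],[0,0,0,0,0,0]])

```text
clock: 12.02
tool_pos: [0.5464, -0.0979, 0.181]
orientation: [179.8, 0.2, -0.2]
force: [0.4, 0.3, -2.4]
opening: 0.0191
gripper_force: 29.9
```

Call:
play_rows(plan=[[0,0,0,0,0,0],[0,0,0,0,0,0],[0,0,0,0,0,0],[0,0,0,0,0,0]], grip=3.2)

```text
clock: 12.35
tool_pos: [0.5467, -0.0978, 0.1819]
orientation: [179.8, 0.1, -0.2]
force: [-0.4, 0.9, -1.7]
opening: 0.0321
gripper_force: 11.8
```

Call:
play_rows(plan=[[0,0,0,0,0,0],[0,0,0,0,0,0],[0,0,0,0,0,0],[0,0,0,0,0,0]], grip=4.4)

```text
clock: 12.68
tool_pos: [0.5464, -0.0978, 0.1815]
orientation: [179.8, 0.2, -0.2]
force: [-0.0, -0.3, -1.9]
opening: 0.0438
gripper_force: 10.6
```

Call:
play_rows(plan=[[0,0,0,0,0,0],[0,0,0,0,0,0],[0,0,0,0,0,0],[0,0,0,0,0,0]], grip=5.2)

```text
clock: 13.02
tool_pos: [0.5464, -0.0978, 0.1814]
orientation: [179.8, 0.2, -0.2]
force: [-0.2, -0.4, -2.8]
opening: 0.052
gripper_force: 9.8
```

Call:
play_rows(plan=[[0,0,0,0,0,0],[0,0,0,0,0,0],[0,0,0,0,0,0],[0,0,0,3,0,0],[0,0,0,4,0,0],[0,0,0,4,0,0],[0,0,0,4,0,0],[0,0,0,4,0,0],[0,0,0,4,0,0],[0,0,0,4,0,0],[0,0,0,3,0,0],[0,0,0,0,0,0]], grip=5.6)

```text
clock: 14.02
tool_pos: [0.5463, -0.0995, 0.1802]
orientation: [-150.0, 0.3, -0.3]
force: [0.8, -0.5, -3.2]
opening: 0.0561
gripper_force: 9.8
```

Call:
play_rows(plan=[[0,0,0,2,0,0],[0,0,0,2,0,0],[0,0,0,2,0,0],[0,0,0,2,0,0],[0,0,0,2,0,0],[0,0,0,2,0,0],[0,0,0,2,0,0],[0,0,0,2,0,0],[0,0,0,2,0,0],[0,0,0,2,0,0],[0,0,0,2,0,0],[0,0,0,2,0,0],[0,0,0,2,0,0],[0,0,0,2,0,0],[0,0,0,2,0,0],[0,0,0,0,0,0],[0,0,0,0,0,0],[0,0,0,0,0,0],[0,0,0,0,0,0],[0,0,0,0,0,0]])

```text
clock: 15.68
tool_pos: [0.5466, -0.0976, 0.182]
orientation: [-120.2, 0.1, -0.1]
force: [0.4, 0.8, -2.2]
opening: 0.0561
gripper_force: 9.9
```

```bash
python3 - <<'E'
from h import *
o=get_obs();print(o['tool_pos'],o['orientation'],o['joint_pos'],o['opening'],o['clock'],o['force'])
s=snap('side','d4');t=snap('scene','s4');rep('side',['ball']);rep('scene',['ball'])
a=s['frame'][60:260,230:430];b=t['frame'][100:300,150:350]
cv2.imwrite('pics/p4.png',cv2.resize(np.hstack([a,b])[:,:,::-1],None,fx=2,fy=2))
E
```

```text
[ 0.54658665 -0.09756549  0.18196746] [-120.24773418    0.12144021   -0.12906906] [-26.56245207  32.65677      5.82636208 -51.11244647 -96.69840205
 126.34073456] 0.05613290434545413 15.6833 [ 0.3936041   0.8382471  -2.15006932]
side ball call [ 0.526 -0.058  0.17 ] 0.22
side ball call [ 0.559 -0.171  0.072] 0.46
side ball call [ 0.545 -0.167  0.067] 0.45
scene ball call [ 0.548 -0.168  0.068] 0.5
scene ball call [ 0.554 -0.169  0.069] 0.35
```

View pics/p4.png

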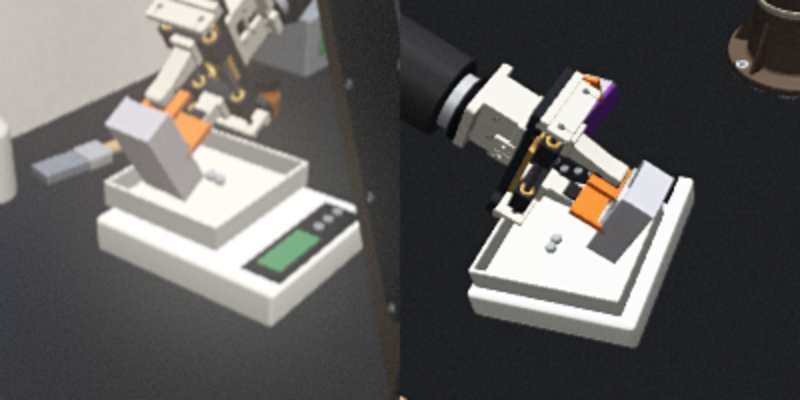

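Both balls lie in the tray near (0.547, −0.169), at about (213,176) and (553,242) in the paired crop. I'll raise, un-tilt and return the can to its old place.

Call:
play_rows(plan=[[0,-0.6,-0.35,0,0,0],[0,-1.15,-0.65,0,0,0],[0,-1.15,-0.65,0,0,0],[0,-0.6,-0.35,0,0,0],[0,0,0,-3,0,0],[0,0,0,-4,0,0],[0,0,0,-4,0,0],[0,0,0,-4,0,0],[0,0,0,-4,0,0],[0,0,0,-4,0,0],[0,0,0,-4,0,0],[0,0,0,-4,0,0],[0,0,0,-4,0,0],[0,0,0,-4,0,0],[0,0,0,-4,0,0],[0,0,0,-4,0,0],[0,0,0,-4,0,0],[0,0,0,-4,0,0],[0,0,0,-4,0,0],[0,0,0,-1,0,0]])

```text
clock: 17.65
tool_pos: [0.5462, -0.0963, 0.223]
orientation: [179.6, 0.1, -0.1]
force: [-0.5, 1.0, -2.5]
opening: 0.056
gripper_force: 9.3
```

Call:
play_rows(plan=[[0,0,0,0,0,2],[0,0,0,0,0,4],[0,0,0,0,0,5],[0,0,0,0,0,5],[0,0,0,0,0,5],[0,0,0,0,0,5],[0,0,0,0,0,5],[0,0,0,0,0,5],[0,0,0,0,0,5],[0,0,0,0,0,5],[0,0,0,0,0,5],[0,0,0,0,0,5],[0,0,0,0,0,5],[0,0,0,0,0,5],[0,0,0,0,0,5],[0,0,0,0,0,5],[0,0,0,0,0,3],[0,0,0,0,0,0]])

```text
clock: 19.15
tool_pos: [0.5463, -0.0975, 0.2224]
orientation: [179.8, -0.1, -79.4]
force: [-0.5, -0.6, -0.8]
opening: 0.056
gripper_force: 9.4
```

Call:
play_rows(plan=[[-0.6,-0.1,0,0,0,0],[-1.5,-0.2,0,0,0,0],[-1.5,-0.2,0,0,0,0],[-1.5,-0.2,0,0,0,0],[-1.5,-0.2,0,0,0,0],[-1.5,-0.2,0,0,0,0],[-1.5,-0.2,0,0,0,0],[-1.5,-0.2,0,0,0,0],[-1.5,-0.2,0,0,0,0],[-1.5,-0.2,0,0,0,0],[-1.5,-0.2,0,0,0,0],[-1.5,-0.2,0,0,0,0],[-1.5,-0.2,0,0,0,0],[-1.5,-0.2,0,0,0,0],[-1.5,-0.2,0,0,0,0],[-0.6,-0.1,0,0,0,0],[0,0,0,0,0,0],[0,0,0,0,0,0]])

```text
clock: 20.65
tool_pos: [0.5341, 0.1263, 0.2211]
orientation: [179.8, -0.1, -79.1]
force: [-0.5, -0.4, -2.6]
opening: 0.056
gripper_force: 9.4
```

Call:
play_rows(plan=[[0,0,1,0,0,0],[0,0,1.7,0,0,0],[0,0,1.7,0,0,0],[0,0,1.7,0,0,0],[0,0,1.7,0,0,0],[0,0,1.7,0,0,0],[0,0,1.7,0,0,0],[0,0,1,0,0,0],[0,0,1,0,0,0],[0,0,0.7,0,0,0],[0,0,0.5,0,0,0],[0,0,0.4,0,0,0],[0,0,0.3,0,0,0],[0,0,0,0,0,0],[0,0,0,0,0,0],[0,0,0,0,0,0]])

```text
clock: 21.98
tool_pos: [0.5341, 0.1259, 0.0705]
orientation: [179.8, -0.1, -79.1]
force: [-0.3, -0.7, -2.0]
opening: 0.0562
gripper_force: 9.4
```

Call:
play_rows(plan=[[0,0,0.15,0,0,0],[0,0,0.15,0,0,0],[0,0,0.1,0,0,0],[0,0,0.1,0,0,0],[0,0,0,0,0,0],[0,0,0,0,0,0]])

```text
clock: 22.48
tool_pos: [0.5338, 0.1257, 0.065]
orientation: [179.8, -0.2, -79.2]
force: [-0.3, -0.4, -1.6]
opening: 0.0563
gripper_force: 9.4
```

Call:
play_rows(plan=[[0,0,0.1,0,0,0],[0,0,0.05,0,0,0],[0,0,0,0,0,0],[0,0,0,0,0,0]])

```text
clock: 22.82
tool_pos: [0.5337, 0.1256, 0.0646]
orientation: [179.8, -0.2, -79.1]
force: [-6.3, -1.5, 11.2]
opening: 0.0561
gripper_force: 12.1
```

Contact with the bench, so I'll back off slightly and open fully.

Call:
play_rows(plan=[[0,0,-0.1,0,0,0],[0,0,0,0,0,0],[0,0,0,0,0,0]])

```text
clock: 23.07
tool_pos: [0.5339, 0.1258, 0.0647]
orientation: [179.8, -0.2, -79.2]
force: [-1.2, 1.3, 2.4]
opening: 0.0565
gripper_force: 10.1
```

Call:
play_rows(plan=[[0,0,0,0,0,0],[0,0,0,0,0,0],[0,0,0,0,0,0],[0,0,0,0,0,0],[0,0,0,0,0,0],[0,0,0,0,0,0],[0,0,0,0,0,0]], grip=8.76)

```text
clock: 23.65
tool_pos: [0.5337, 0.1256, 0.0644]
orientation: [179.8, -0.2, -79.2]
force: [-0.1, -0.1, -0.4]
opening: 0.0872
gripper_force: 0.0
```

Call:
play_rows(plan=[[0,0,-0.5,0,0,0],[0,0,-1,0,0,0],[0,0,-1.5,0,0,0],[0,0,-2,0,0,0],[0,0,-2,0,0,0],[0,0,-2,0,0,0],[0,0,-2,0,0,0],[0,0,-2,0,0,0],[0,0,-2,0,0,0],[0,0,-1,0,0,0],[0,0,0,0,0,0],[0,0,0,0,0,0],[0,0,0,0,0,0]])

```text
clock: 24.73
tool_pos: [0.5337, 0.126, 0.2236]
orientation: [179.7, -0.2, -79.2]
force: [-0.5, 0.7, -0.6]
opening: 0.0876
gripper_force: 0.0
```

```bash
python3 - <<'E'
from h import *
o=get_obs();print(o['tool_pos'],o['opening'],o['clock'],o['force'])
s=snap('side','d5');t=snap('scene','s5');rep('side',['ball','can','can_tab']);rep('scene',['ball'])
a=s['frame'][60:260,200:430];b=t['frame'][150:350,170:400]
cv2.imwrite('pics/p5.png',cv2.resize(np.hstack([a,b])[:,:,::-1],None,fx=1.7,fy=1.7))
E
```

```text
[0.53366615 0.12600764 0.22363253] 0.08755249841601892 24.7333 [-0.53764867  0.74945491 -0.61020181]
side ball call [ 0.543 -0.167  0.07 ] 0.55
side ball call [ 0.558 -0.172  0.067] 0.48
side can call [ 0.249 -0.253  0.033] 0.93
side can call [0.506 0.135 0.036] 0.85
side can call [ 0.264 -0.273 -0.002] 0.85
side can call [0.523 0.125 0.004] 0.58
side can_tab call [ 0.25  -0.248  0.033] 0.86
side can_tab call [0.508 0.134 0.034] 0.82
side can_tab call [0.507 0.121 0.057] 0.6
side can_tab call [ 0.251 -0.271  0.058] 0.6
scene ball call [ 0.546 -0.134  0.061] 0.22
scene ball call [ 0.548 -0.165  0.064] 0.48
scene ball call [ 0.556 -0.173  0.071] 0.45
```

View pics/p5.png

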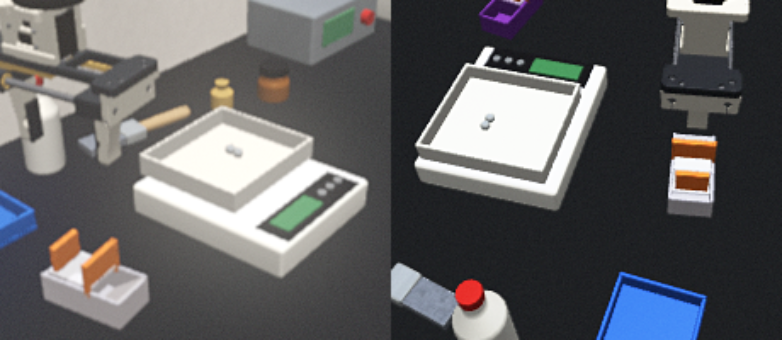

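The can stands upright and released at (95,285) and (692,175), and both balls rest in the tray at (233,152) and (488,120).

```bash
python3 -c "
from plant import *
print(close_job())"
```

```text
the job is handed in; nothing more can be done
None
```

I poured both steel balls into the white tray and stood the orange-tabbed can upright on the bench, released, then handed the job in at about 25 s of the 58 s; the call returned no verdict.

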